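Unpin the specimen carrier with the red mount and move it to the tray

ROBOT

A 6-joint arm with a two-finger parallel gripper is mounted at the origin on a cart in front of the work surface, level with it; the furniture and walls round the work are solid. World frame = base frame: x ahead of the robot, y to its left, z up, the work surface at z = 0. Lengths are in m, angles in rad, forces in N, time in s.
With the tool pointing down it reaches from about 0.35 to 0.775 m from the base axis. Payload 5.5 kg.
Tool frame: the origin (TCP) lies between the finger pads; the fingertips stand 11 mm ahead of it and the grasp point (between the pads) lies 8 mm behind it (robot.tip_reach is the distance from the TCP to the fingertips, in m); z points along the fingers, y is the direction in which the jaws open and shut (so a half turn about z gives the same grasp; the last joint's range is limited). The gripper opens to 85 mm and grips with 20 to 120 N. Pads are 22 mm wide; open, the fingers measure 114 mm over their backs; the gripper's body (76 mm by 85 mm) begins 54 mm behind the grasp point. The pads swing forward as they close: fully open they stand 13 mm farther back than shut.
Start: joints at [-1.403, 0.313, 0.046, 1.304, 0, 1.431], TCP at [0.174, -0.548, 0.242] pointing down, gripper open.
Joint ranges: [-2.76, 2.76], [-0.86, 1.69], [-1.03, 1.26], [-2.2, 2.34], [-1.47, 1.5], [-3.14, 3.14]. Speed limits (rad/s): [2.57, 2.57, 3.14, 3.14, 3.14, 3.14].

INTERFACE

Orientations are given as a 3x3 rotation matrix whose columns are the frame's x, y, z axes.
In Python, from rig import observe, read_camera, get_calibration, robot gives the robot as it stands.
- The arm moves only by the tool step_arm, never from a script. Its argument "targets" is text: rows parted by semicolons, each of 6 numbers parted by spaces: the shift along the world's x, y, z in cm, then the turn, a rotation vector about the world's x, y, z in rad. In form: tx ty tz ax ay az; .... A call has 1 to 10 rows; each row is the pose to reach, as a shift and turn from the pose measured when the call began; what a row does not reach only later rows make up. A row lasts 1/10 s, in which the tool goes at most 50 mm and 8.59 degrees, less where a joint would pass 70% of its speed; a pose out of reach is approached as far as the arm can. A call with a gripper value outside its range is refused whole. "hand" is the gripper command: -1 is fully open, 1 is shut, values between are in proportion, set as the call begins (left out, the last holds). The fingers move at their own pace and stop on an object; the grip force is fixed at half the most. Time passes only in rows, so rows that repeat a pose let the fingers close. It gives the time, the measured TCP pose, the force and the opening at its end, in the units of the state.
- observe(): the state, without advancing time (a new reading comes with each control period).
- read_camera(name): name is "side" or "top" or "wrist"; returns the picture (420x560x3 uint8, red, green, blue); there is no depth.
- get_calibration(name): a dict with "intrinsics" (3x3 intrinsics, pixels), "dist_coeffs" ([k1, k2, p1, p2, k3] as OpenCV has them; the pictures are not rectified), "R" (3x3) and "t" (3): a world point X has camera coordinates R X + t. Camera axes: x right, y down, z forward; pixel columns grow to the right and rows downward; lengths in m; the calibration is good to about 2 mm. A picture is of the moment at which its call begins: read the wrist's pose just before it. get_calibration takes no time and is no camera call; for the wrist camera it gives the pose at the moment of the call.
- robot.close_job(): hands the job in, once; it reports no verdict.
The state is a dict: "t": time; "q": joint angles; "joint_velocities": joint speeds; "effort": joint torques, N m; "position": TCP position; "orientation": TCP orientation; "contact_force": force on the tool from outside, world axes, zero at the start; "ft_torque": the same for the moment, N m; "finger_gap": finger opening in m.
Only numpy, scipy, OpenCV 4.12 (cv2) and the standard library are available. Lean on these libraries where they do the work, as an engineer would, in place of code of your own. Each camera call takes 0.05 s, during which the arm holds its last target.

TASK

Two specimen carriers are pinned in their polishing fixtures. On the one with the red resin mount, pull the sprung plunger knob up and twist it a quarter turn so that it stays parked up when you let go; then draw that carrier out by its blue fin and set it down gently, flat and right way up, inside the white tray. Leave the knob parked up, and do not pull the plunger of the fixture with the black mount.

Things in the scene. Friction and masses are not known exactly. Their poses are not given: they have to be found in the camera images.
- red_knob_grip (a point): Round black plunger knob, 28 mm across, 25 mm tall, white line on top, upright on the bridge of the fixture whose carrier has the RED mount. The point is on its vertical axis, 11 mm below its top: 62 mm above the bench pinned, 73 mm parked. The bridge's top is at 31 mm; the collar below the knob is narrower than it. Axes turn with the knob; x (the line) lies along the carrier's x while pinned.
- red_plunger (a joint): Lift of that plunger in m: 0 pinned, 0.011 parked, 0.018 end stop. The spring pulls down with 5 N rising to 10 N. Down, a cross pin in a slot stops it turning. Pulled up about 15 mm it turns freely; turned 90 degrees (60 to 100 will do) either way and let down, the pin rests on the collar and it stays parked. Let go without the turn, it springs back down.
- red_carrier: Loose plate 154x44x12 mm (x,y,z), 0.2-0.4 kg, RED mount near its -x end. Origin: centre of its underside, 8 mm over the bench in the fixture; z up, x to the plunger. Grip: blue upright fin, 24 (x) by 14 mm (y), centred at x=-20 mm, z=12 to 47 mm. Pin hole at x=+60 mm. The +x end is under the bridge (3 mm play above and at the sides); unpinned, it slides out along -x and lifts after 50 mm.
- black_knob_grip (a point): The same knob, same point, on the identical fixture whose carrier has a BLACK mount. It must stay down.
- tray: Fixed open white plastic tray, 210 x 130 mm outside (x, y), walls 3 mm thick and 16 mm high, floor 3 mm thick. Origin: centre of its underside on the bench; x is its long direction.

How it is judged:
By the outcome, as a careful person would: the job done as asked, in the order asked, and still so for the second after the job is handed in, with the robot touching nothing.
It also fails if it takes over 64 s, if anything falls off the work surface, if the arm or the gripper's body presses on something with over 40 N, if the wrist force passes 120 N, or if a joint passes its speed limit or range.

## Working session

There is one attempt and no reset: what is moved stays moved. The work goes in short steps, Python scripts to look and compute and a tool call to move; the robot and the scene stay as the last step left them, time stands still between calls to the robot, and variables do not carry over. Pictures are saved under pics/ and viewed, and the job is handed in when it is done.

Besides the shell and the picture viewer there is one more tool, called after "Emit:" as name(argument=value, ...) on one line, values as JSON. step_arm: Moves the arm, as the interface text tells. Its arguments: {"type":"object","properties":{"targets":{"type":"string"},"hand":{"type":"number"}},"required":["targets"]}

```bash
ls; mkdir -p pics
python3 - <<'E'
from rig import observe, read_camera, get_calibration, robot
import cv2
s=observe();print(s)
for n in ["side","top","wrist"]:
    c=get_calibration(n);print(n,c)
    cv2.imwrite(f"pics/{n}0.png",read_camera(n)[:,:,::-1])
E
```

```text
pics
{'t': 0.0, 'q': array([-1.40261319e+00,  3.14024322e-01,  4.49975820e-02,  1.30359352e+00,
        5.65538523e-07,  1.43122226e+00]), 'joint_velocities': array([ 0.00093809, -0.00010128, -0.00089444, -0.00161144,  0.00220941,
       -0.00159328]), 'effort': array([ 7.48033181e-04, -4.80630791e+01,  2.98531669e+01,  1.95441779e-02,
       -1.29491987e-04, -1.30521931e-05]), 'position': array([ 0.17410432, -0.54750506,  0.24140284]), 'orientation': array([[ 9.53015396e-01,  3.02921710e-01, -3.04752422e-04],
       [ 3.02921756e-01, -9.53013733e-01,  1.79828871e-03],
       [ 2.54307449e-04, -1.80611297e-03, -9.99998337e-01]]), 'contact_force': array([ 0.52566283,  0.0193813 , -0.1204171 ]), 'ft_torque': array([-0.02115747,  0.00956783, -0.03031583]), 'finger_gap': 0.08551530799325512}
side {'intrinsics': array([[410.12477741,   0.        , 281.38015671],
       [  0.        , 410.12477741, 210.52894003],
       [  0.        ,   0.        ,   1.        ]]), 'dist_coeffs': array([-0.12170942,  0.        ,  0.        ,  0.        ,  0.        ]), 'R': array([[-0.8380962 , -0.54545544
[... 396 characters left out ...]
 ,  0.        ,  0.        ]), 'R': array([[ 0.01711208, -0.9997384 ,  0.01517562],
       [-0.9919598 , -0.01887847, -0.12513736],
       [ 0.12539111, -0.01291225, -0.99202336]]), 't': array([0.01477918, 0.5997764 , 0.95794077])}
wrist {'intrinsics': array([[354.23751204,   0.        , 281.98648339],
       [  0.        , 354.23751204, 209.69750071],
       [  0.        ,   0.        ,   1.        ]]), 'dist_coeffs': array([-0.02924579,  0.        ,  0.        ,  0.        ,  0.        ]), 'R': array([[ 0.30356273, -0.95280928, -0.00203793],
       [-0.91797522, -0.29303641,  0.26730351],
       [-0.25528645, -0.07927262, -0.96361023]]), 't': array([-0.57435019, -0.03459765,  0.37776115])}
```

View pics/top0.png

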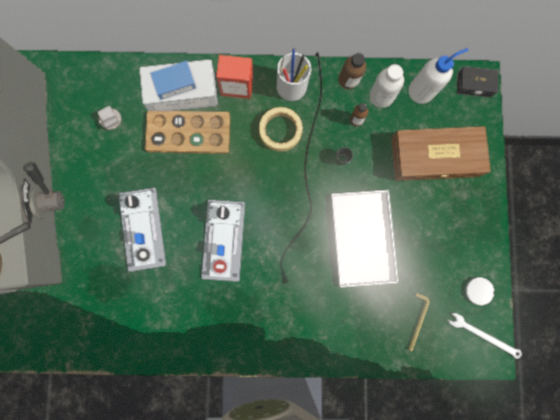

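View pics/side0.png

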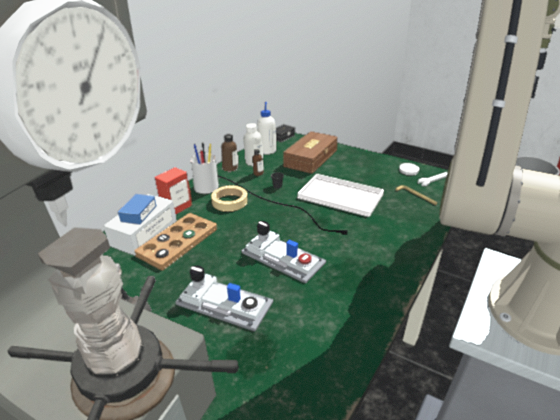

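View pics/wrist0.png

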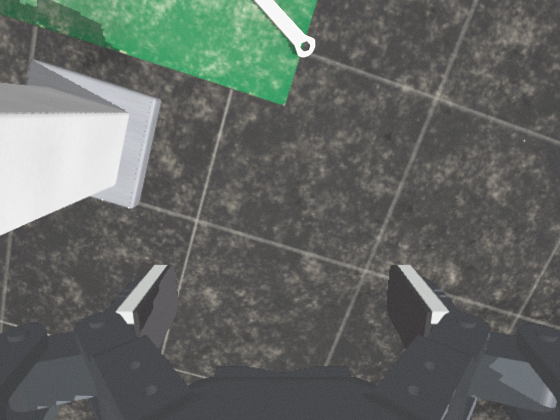

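Top picture: the red-mount fixture has its knob at about (223,212), fin (220,250) and red mount (220,267). The black-mount one has its knob at (131,201), and the tray is centred near (363,238). I'll zoom in to get precise pixels.

Run:
```python
import cv2
im=cv2.imread("pics/top0.png")
cv2.imwrite("pics/z1.png",cv2.resize(im[185:295,190:260],None,fx=5.4,fy=5.4,interpolation=cv2.INTER_CUBIC))
cv2.imwrite("pics/z2.png",cv2.resize(im[180:300,320:410],None,fx=5,fy=5,interpolation=cv2.INTER_CUBIC))
im=cv2.imread("pics/side0.png")
cv2.imwrite("pics/z3.png",cv2.resize(im[210:290,230:340],None,fx=7,fy=7,interpolation=cv2.INTER_CUBIC))
```

```text
(no output)
```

View pics/z1.png

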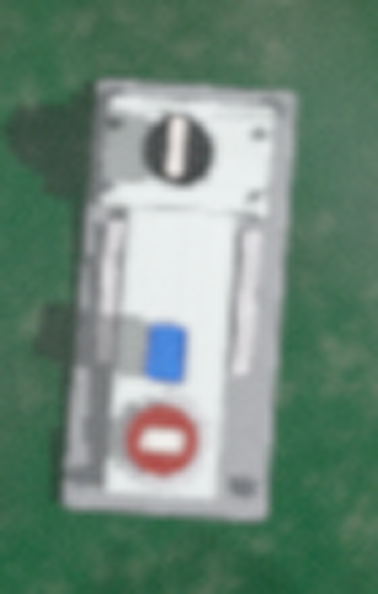

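View pics/z2.png

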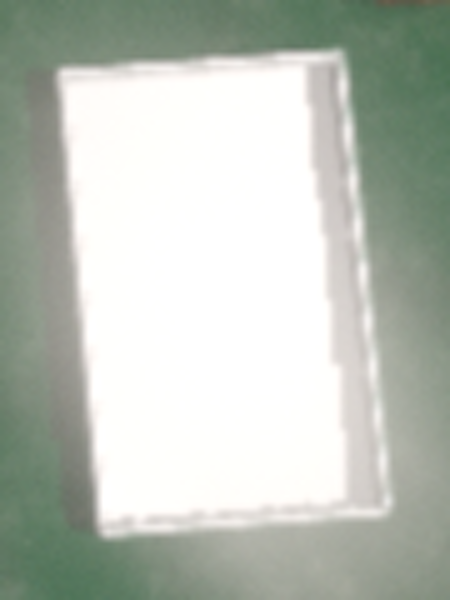

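View pics/z3.png

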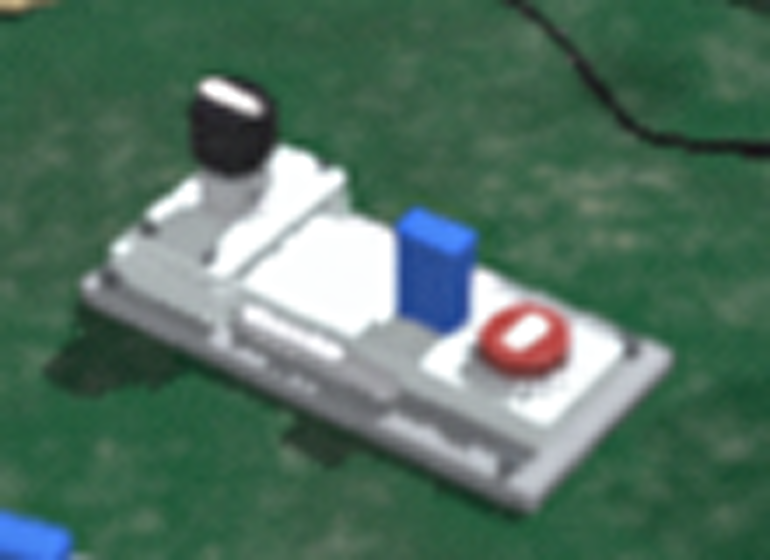

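```bash
cat > h.py <<'E'
import numpy as np, cv2
from rig import observe, read_camera, get_calibration, robot
def pix(c,uv,z,cal=None):
    c=cal or get_calibration(c)
    p=cv2.undistortPoints(np.array([[uv]],float),c["intrinsics"],c["dist_coeffs"])[0,0]
    d=c["R"].T@np.array([p[0],p[1],1]); o=-c["R"].T@c["t"]
    return o+d*(z-o[2])/d[2]
def un(u,s,o): return [(u[0]+.5)/s-.5+o[0],(u[1]+.5)/s-.5+o[1]]
def proj(n,X,cal=None):
    c=cal or get_calibration(n)
    return cv2.projectPoints(np.array(X,float).reshape(-1,3),cv2.Rodrigues(c["R"])[0],c["t"],c["intrinsics"],c["dist_coeffs"])[0][:,0]
E
python3 - <<'E'
from h import *
for n in("top","side"):
    c=get_calibration(n);print(n,-c["R"].T@c["t"])
o=(190,185)
k=pix("top",un((178,150),5.4,o),.073);f=pix("top",un((167,340),5.4,o),.055);m=pix("top",un((160,440),5.4,o),.03)
print("knob",k,"fin",f,"mount",m, np.linalg.norm((k-f)[:2]), np.degrees(np.arctan2(*(k-f)[1::-1])),np.degrees(np.arctan2(*(k-m)[1::-1])))
for a in[(97,82),(297,92),(270,520),(63,508)]: print("plate",pix("top",un(a,5.4,o),.008))
o=(230,210)
print("side",pix("side",un((232,97),7,o),.073),pix("side",un((437,228),7,o),.055))
o=(320,180)
P=[pix("top",un(a,5,o),.016) for a in[(59,70),(343,54),(390,512),(101,534)]]
print("tray",P,np.mean(P,0),[np.linalg.norm(P[i]-P[i-1]) for i in range(4)])
print(np.degrees(np.arctan2(*(P[0]-P[3])[1::-1])))
E
```

```text
top [0.47458391 0.03846734 1.02512977]
side [0.14332446 0.74252243 0.60354604]
knob [0.60002216 0.12678092 0.073     ] fin [0.52593019 0.13052524 0.055     ] mount [0.4865712  0.13449809 0.03      ] 0.07418652342446083 -2.89304720723286 -3.8913853575911217
plate [0.63696444 0.16793514 0.008     ]
plate [0.63432709 0.08322283 0.008     ]
plate [0.45468789 0.09008875 0.008     ]
plate [0.45813915 0.17587718 0.008     ]
side [0.60010674 0.12669996 0.073     ] [0.5194828  0.13034546 0.055     ]
tray [array([ 0.65547396, -0.11457897,  0.016     ]), array([ 0.66551363, -0.24497256,  0.016     ]), array([ 0.45820919, -0.2628001 ,  0.016     ]), array([ 0.44642634, -0.13332336,  0.016     ])] [ 0.55640578 -0.18891875  0.016     ] [np.float64(0.20988630776466008), np.float64(0.13077951754974648), np.float64(0.2080695869823617), np.float64(0.13001176939520534)]
5.123761915821181
```

Emit:
step_arm(targets="4 7 0 0 0 0.12;8 14 0 0 0 0.24;12 20 0 0 0 0.36;16 26 0 0 0 0.48;20 32 0 0 0 0.6;24 38 0 0 0 0.72;28 44 0 0 0 0.84;32 50 0 0 0 0.96;36 56 0 0 0 1.08;39 61 0 0 0 1.15", hand=-1)

```text
t: 1.15
position: [0.4425, -0.1239, 0.2417]
orientation: [[0.109, 0.994, -0.001], [0.994, -0.109, 0.0], [0.0, -0.001, -1.0]]
contact_force: [0.8, -0.5, -0.2]
finger_gap: 0.0854
```

Emit:
step_arm(targets="2.5 4 -1 0 0 0.06;5 8 -2 0 0 0.06;7.5 12 -3 0 0 0.06;10 16 -4 0 0 0.06;12.5 20 -5 0 0 0.06;15.7 25 -6 0 0 0.06;15.7 25 -7 0 0 0.06;15.7 25 -7 0 0 0.06;15.7 25 -7 0 0 0.06;15.7 25 -7 0 0 0.06")

```text
t: 2.15
position: [0.599, 0.1247, 0.1723]
orientation: [[0.051, 0.999, -0.001], [0.999, -0.051, -0.0], [-0.0, -0.001, -1.0]]
contact_force: [-0.8, 0.8, 0.2]
finger_gap: 0.0857
```

Run:
```python
from h import *
s=observe();print(s["t"],s["position"],s["orientation"][:,0],s["q"])
c=get_calibration("wrist");im=read_camera("wrist")[:,:,::-1].copy();cv2.imwrite("pics/w1.png",im)
np.save("c1.npy",c,allow_pickle=True)
for X in([.6,.1267,.073],[.5202,.1306,.055]): print(proj("wrist",X,c))
```

```text
2.15 [0.59902799 0.12465764 0.17229041] [ 5.07897680e-02  9.98709325e-01 -2.89677788e-04] [ 7.41250016e-02  4.12155731e-01  1.70806596e-02  1.17675284e+00
 -1.62396063e-04  1.69573319e+00]
[[282.90266548 212.06222348]]
[[172.83213899 205.36585912]]
```

View pics/w1.png

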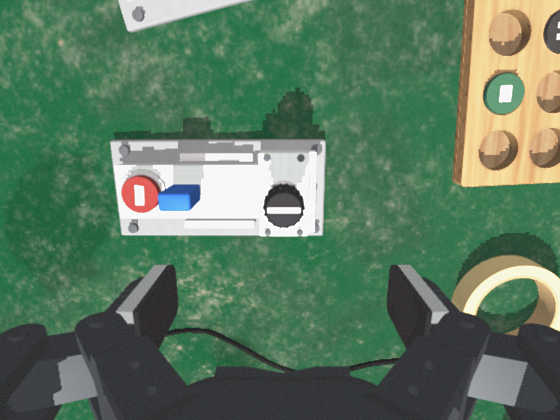

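Run:
```python
import cv2
im=cv2.imread("pics/w1.png")
cv2.imwrite("pics/w1z.png",cv2.resize(im[125:245,105:335],None,fx=3.4,fy=3.4,interpolation=cv2.INTER_CUBIC))
```

```text
(no output)
```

View pics/w1z.png

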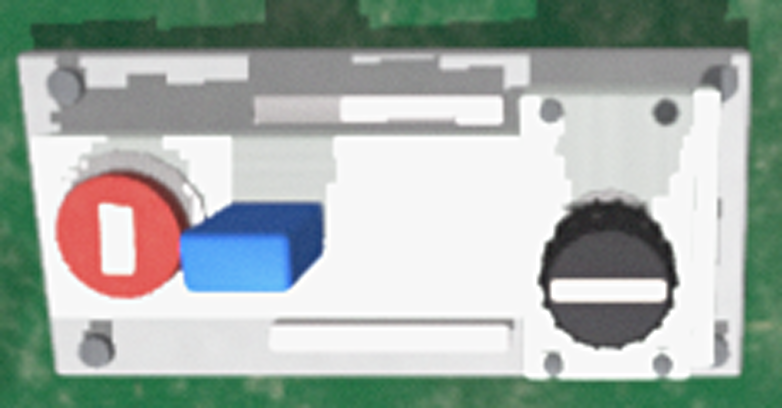

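Run:
```python
from h import *
c=np.load("c1.npy",allow_pickle=True).item()
k=pix("",un((609,289),3.4,(105,125)),.073,c);f=pix("",un((236,263),3.4,(105,125)),.055,c)
a=pix("",un((551,290),3.4,(105,125)),.073,c);b=pix("",un((667,290),3.4,(105,125)),.073,c)
print(k,f,np.linalg.norm((k-f)[:2]),np.degrees(np.arctan2(*(k-f)[1::-1])),np.degrees(np.arctan2(*(b-a)[1::-1])))
```

```text
[0.60066332 0.12835954 0.073     ] [0.52142614 0.13306225 0.055     ] 0.07937661470147793 -3.3965079705980443 -2.848590459399303
```

Emit:
step_arm(targets="0.15 0.3 -2 0 0 0;0.15 0.3 -4 0 0 0;0.15 0.3 -6 0 0 0;0.15 0.3 -8 0 0 0;0.15 0.3 -9.5 0 0 0;0.15 0.3 -10.5 0 0 0;0.15 0.3 -11.2 0 0 0;0.15 0.3 -11.6 0 0 0;0.15 0.3 -11.9 0 0 0;0.15 0.3 -11.9 0 0 0")

```text
t: 3.2
position: [0.6009, 0.1275, 0.0537]
orientation: [[0.051, 0.999, -0.0], [0.999, -0.051, -0.0], [-0.0, -0.0, -1.0]]
contact_force: [-0.4, 0.6, -0.2]
finger_gap: 0.0854
```

Run:
```python
from h import *
for n in("wrist","side"): cv2.imwrite(f"pics/{n}2.png",read_camera(n)[:,:,::-1])
a=cv2.imread("pics/wrist2.png");b=cv2.imread("pics/side2.png")[170:300,200:370]
b=cv2.resize(b,None,fx=2.4,fy=2.4);a=cv2.resize(a,(392,294))
o=np.zeros((312,800,3),np.uint8);o[:294,:392]=a;o[:312,392:800]=b;cv2.imwrite("pics/m2.png",o)
```

```text
(no output)
```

View pics/m2.png

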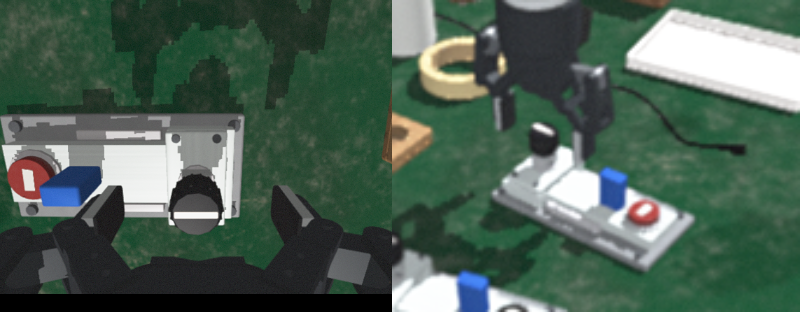

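The knob at about (197,207) in the left panel sits centred between the jaws, and the fingers clear the fin. Closing.

Emit:
step_arm(targets="0 0 0 0 0 0;0 0 0 0 0 0;0 0 0 0 0 0;0 0 0 0 0 0;0 0 0 0 0 0;0 0 0 0 0 0;0 0 0 0 0 0;0 0 0 0 0 0;0 0 0 0 0 0;0 0 0 0 0 0", hand=1)

```text
t: 4.3
position: [0.6007, 0.1277, 0.0544]
orientation: [[0.051, 0.999, -0.0], [0.999, -0.051, -0.0], [-0.0, -0.0, -1.0]]
contact_force: [-2.7, -1.0, 5.1]
finger_gap: 0.0262
```

Emit:
step_arm(targets="0 0 0.3 0 0 0;0 0 0.6 0 0 0;0 0 0.9 0 0 0;0 0 1.2 0 0 0;0 0 1.4 0 0 0;0 0 1.6 0 0 0;0 0 1.6 0 0 0;0 0 1.6 0 0 0")

```text
t: 5.1
position: [0.6005, 0.1277, 0.0702]
orientation: [[0.051, 0.999, -0.001], [0.999, -0.051, -0.0], [-0.0, -0.001, -1.0]]
contact_force: [1.3, 0.0, -9.7]
finger_gap: 0.0264
```

Emit:
step_arm(targets="0 0 0 0 0 0.08;0 0 0 0 0 0.18;0 0 0 0 0 0.28;0 0 0 0 0 0.38;0 0 0 0 0 0.48;0 0 0 0 0 0.58;0 0 0 0 0 0.68;0 0 0 0 0 0.78;0 0 0 0 0 0.8;0 0 0 0 0 0.8")

```text
t: 6.1
position: [0.6006, 0.1281, 0.0701]
orientation: [[-0.68, 0.733, -0.0], [0.733, 0.68, 0.0], [0.0, 0.0, -1.0]]
contact_force: [2.2, 2.8, -10.3]
finger_gap: 0.0261
```

Emit:
step_arm(targets="0 0 0 0 0 0.1;0 0 0 0 0 0.2;0 0 0 0 0 0.3;0 0 0 0 0 0.4;0 0 0 0 0 0.5;0 0 0 0 0 0.6;0 0 0 0 0 0.7;0 0 0 0 0 0.76;0 0 0 0 0 0.77;0 0 0 0 0 0.77")

```text
t: 7.1
position: [0.6004, 0.1284, 0.07]
orientation: [[-0.998, 0.055, -0.001], [0.055, 0.998, 0.001], [0.001, 0.001, -1.0]]
contact_force: [1.3, 3.3, -10.3]
finger_gap: 0.0261
```

Yaw has reached 176.8°, so the tool turned 89.7°. I'll check whether the knob turned with it before lowering.

Run:
```python
from h import *
print(observe()["ft_torque"],observe()["q"])
a=read_camera("wrist")[:,:,::-1];b=read_camera("side")[:,:,::-1][170:300,200:370]
b=cv2.resize(b,None,fx=2.4,fy=2.4);a=cv2.resize(a,(392,294))
o=np.zeros((312,800,3),np.uint8);o[:294,:392]=a;o[:312,392:800]=b;cv2.imwrite("pics/m3.png",o)
```

```text
[ 0.80145813 -0.42138264  0.08485077] [ 7.95665011e-02  4.87341493e-01 -1.29720845e-01  9.54243751e-01
  9.04369238e-04  1.34382046e-01]
```

View pics/m3.png

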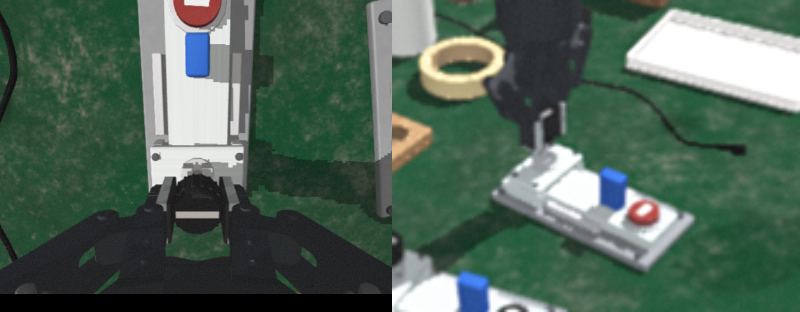

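The line at (197,214) now runs across the carrier axis, so the knob did turn. Lowering onto the collar.

Emit:
step_arm(targets="0 0 -0.1 0 0 0;0 0 -0.2 0 0 0;0 0 -0.3 0 0 0;0 0 -0.4 0 0 0;0 0 -0.5 0 0 0;0 0 -0.5 0 0 0;0 0 -0.5 0 0 0")

```text
t: 7.9
position: [0.6005, 0.1284, 0.0654]
orientation: [[-0.999, 0.054, -0.0], [0.054, 0.999, 0.001], [0.0, 0.001, -1.0]]
contact_force: [0.5, 2.6, -5.8]
finger_gap: 0.0265
```

Emit:
step_arm(targets="0 0 -0.1 0 0 0;0 0 -0.1 0 0 0;0 0 -0.1 0 0 0")

```text
t: 8.2
position: [0.6007, 0.1284, 0.0652]
orientation: [[-0.999, 0.054, 0.001], [0.054, 0.999, 0.001], [-0.001, 0.001, -1.0]]
contact_force: [-2.7, 1.9, 1.6]
finger_gap: 0.0261
```

Emit:
step_arm(targets="0 0 0 0 0 0;0 0 0 0 0 0;0 0 0 0 0 0;0 0 0 0 0 0;0 0 0 0 0 0;0 0 0 0 0 0;0 0 0 0 0 0;0 0 0 0 0 0", hand=-1)

```text
t: 9.0
position: [0.6006, 0.1284, 0.0651]
orientation: [[-0.999, 0.054, 0.0], [0.054, 0.999, 0.001], [-0.0, 0.001, -1.0]]
contact_force: [0.3, -0.1, 0.4]
finger_gap: 0.0856
```

Emit:
step_arm(targets="0 0 1 0 0 0;0 0 2.5 0 0 0;0 0 4 0 0 0;0 0 6 0 0 0;0 0 7 0 0 0;-2 0.1 7 0 0 0;-4 0.2 7 0 0 0;-6 0.3 7 0 0 0;-8 0.4 7 0 0 0;-8 0.4 7 0 0 0")

```text
t: 10.0
position: [0.518, 0.1326, 0.1353]
orientation: [[-0.999, 0.054, -0.002], [0.054, 0.999, 0.001], [0.002, 0.001, -1.0]]
contact_force: [0.4, -1.0, -0.4]
finger_gap: 0.0855
```

Run:
```python
from h import *
s=observe();print(s["t"],s["position"],s["orientation"][:,0],s["contact_force"])
c=get_calibration("wrist");np.save("c2.npy",c,allow_pickle=True)
a=read_camera("wrist")[:,:,::-1];cv2.imwrite("pics/w4.png",a);b=read_camera("side")[:,:,::-1][170:300,200:370]
b=cv2.resize(b,None,fx=2.4,fy=2.4);a=cv2.resize(a,(392,294))
o=np.zeros((312,800,3),np.uint8);o[:294,:392]=a;o[:312,392:800]=b;cv2.imwrite("pics/m4.png",o)
```

```text
10.0 [0.51802671 0.13258852 0.13534846] [-0.99856168  0.0535895   0.00165654] [ 0.42216202 -1.01880509 -0.42613252]
```

View pics/w4.png

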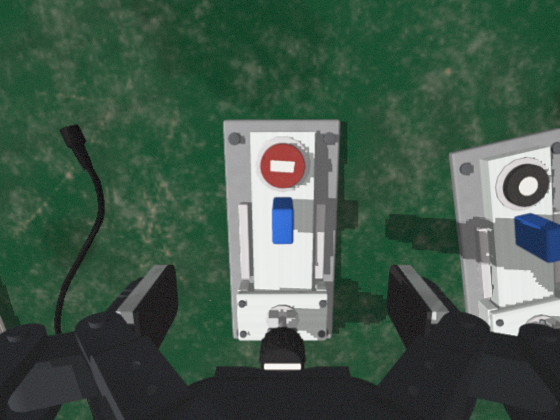

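View pics/m4.png

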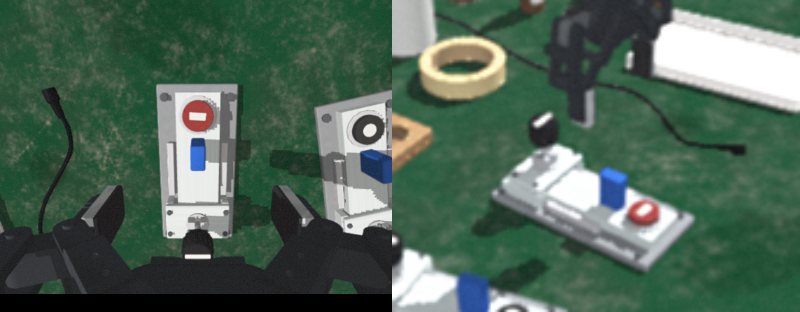

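The knob stays parked up. The fin top is at about (283,231), with the red mount at (282,166). Computing the fin position.

Run:
```python
from h import *
c=np.load("c2.npy",allow_pickle=True).item()
print(pix("",(283,231),.055,c),pix("",(282.5,166),.03,c),pix("",(283,366),.084,c))
```

```text
[0.5230036  0.13296761 0.055     ] [0.48573208 0.13467053 0.03      ] [0.59996592 0.12884431 0.084     ]
```

Emit:
step_arm(targets="0.3 0 -2 0 0 0;0.3 0 -4 0 0 0;0.3 0 -6 0 0 0;0.3 0 -7.5 0 0 0;0.3 0 -8.5 0 0 0;0.3 0 -9.2 0 0 0;0.3 0 -9.6 0 0 0;0.3 0 -9.7 0 0 0;0.3 0 -9.7 0 0 0")

```text
t: 11.0
position: [0.5246, 0.1325, 0.0391]
orientation: [[-0.999, 0.054, 0.003], [0.054, 0.999, 0.001], [-0.003, 0.001, -1.0]]
contact_force: [-0.2, 0.5, 0.3]
finger_gap: 0.0855
```

Emit:
step_arm(targets="0 0 0 0 0 0;0 0 0 0 0 0;0 0 0 0 0 0;0 0 0 0 0 0;0 0 0 0 0 0;0 0 0 0 0 0;0 0 0 0 0 0;0 0 0 0 0 0;0 0 0 0 0 0;0 0 0 0 0 0", hand=1)

```text
t: 12.0
position: [0.5248, 0.1326, 0.0394]
orientation: [[-0.999, 0.054, 0.003], [0.054, 0.999, 0.001], [-0.003, 0.001, -1.0]]
contact_force: [-1.0, 0.9, 5.1]
finger_gap: 0.0131
```

Run:
```python
from h import *
s=observe();print(s["t"],s["position"],s["contact_force"],s["ft_torque"])
a=read_camera("wrist")[:,:,::-1];b=read_camera("side")[:,:,::-1][170:300,200:370]
b=cv2.resize(b,None,fx=2.4,fy=2.4);a=cv2.resize(a,(392,294))
o=np.zeros((312,800,3),np.uint8);o[:294,:392]=a;o[:312,392:800]=b;cv2.imwrite("pics/m5.png",o)
```

```text
12.0 [0.52480176 0.13257221 0.03937345] [-1.03744763  0.89392555  5.12424959] [ 0.07264587  0.15678574 -0.00171129]
```

View pics/m5.png

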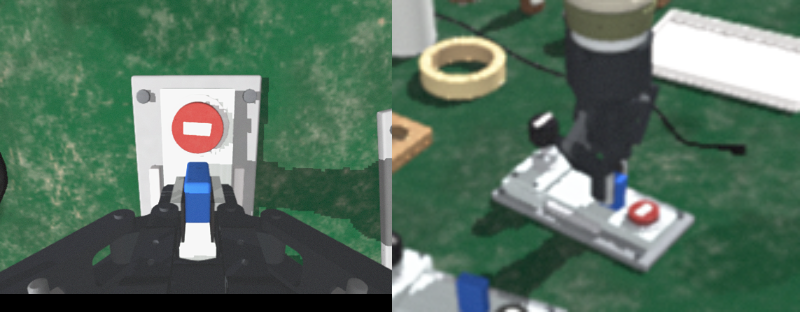

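Emit:
step_arm(targets="0 0 0.1 0 0 0;0 0 0.1 0 0 0;-0.3 0.015 0.1 0 0 0;-0.6 0.03 0.1 0 0 0;-1 0.05 0.1 0 0 0;-1.4 0.07 0.1 0 0 0;-1.8 0.09 0.1 0 0 0;-1.8 0.09 0.1 0 0 0")

```text
t: 12.9
position: [0.5058, 0.1335, 0.0403]
orientation: [[-0.999, 0.054, 0.002], [0.054, 0.999, 0.001], [-0.002, 0.001, -1.0]]
contact_force: [0.7, -0.1, -3.9]
finger_gap: 0.013
```

Free and low force; the carrier's weight is on the tool. Continuing out.

Emit:
step_arm(targets="-0.7 0.035 0 0 0 0;-1.5 0.08 0 0 0 0;-2.3 0.12 0 0 0 0;-3.1 0.16 0 0 0 0;-3.9 0.2 0 0 0 0;-4.7 0.24 0 0 0 0;-5.2 0.26 0 0 0 0;-5.2 0.26 0 0 0 0")

```text
t: 13.7
position: [0.4528, 0.1362, 0.0402]
orientation: [[-0.999, 0.054, 0.001], [0.054, 0.999, 0.001], [-0.001, 0.001, -1.0]]
contact_force: [-0.7, -0.6, -3.3]
finger_gap: 0.0129
```

Run:
```python
from h import *
s=observe();print(s["t"],s["position"],s["contact_force"],s["ft_torque"])
a=read_camera("wrist")[:,:,::-1];b=read_camera("side")[:,:,::-1][170:300,200:370]
b=cv2.resize(b,None,fx=2.4,fy=2.4);a=cv2.resize(a,(392,294))
o=np.zeros((312,800,3),np.uint8);o[:294,:392]=a;o[:312,392:800]=b;cv2.imwrite("pics/m6.png",o)
```

```text
13.7 [0.45275713 0.13615478 0.04023865] [-0.67829348 -0.59010639 -3.33146025] [-0.01541914  0.07817402  0.01482811]
```

View pics/m6.png

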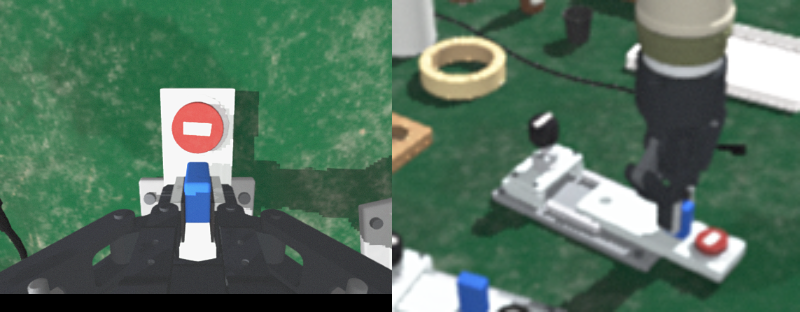

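Emit:
step_arm(targets="0 0 0.7 0 0 0;0 0 2 0 0 0;0 0 3.5 0 0 0;0 0 5 0 0 0;0 0 6.5 0 0 0;0.5 -2 7 0 0 0;1.2 -4.5 7 0 0 0;1.9 -7 7 0 0 0.03;2.6 -9.5 7 0 0 0.05;3.2 -12 7 0 0 0.07")

```text
t: 14.8
position: [0.487, 0.015, 0.1111]
orientation: [[-1.0, -0.017, 0.004], [-0.017, 1.0, 0.001], [-0.004, 0.001, -1.0]]
contact_force: [0.9, 0.5, -3.6]
finger_gap: 0.0128
```

Run:
```python
from h import *
s=observe();o=s["orientation"];print(s["t"],s["position"],s["contact_force"],np.degrees(np.arctan2(o[1,1],o[0,1]))-90)
d=(np.array([.540,-.190,.1])-s["position"])*100;print(d)
b=read_camera("top")[:,:,::-1][150:330,180:460]
b=cv2.resize(b,None,fx=2.8,fy=2.8);cv2.imwrite("pics/m7.png",b)
```

```text
14.8 [0.48702963 0.01501385 0.11112952] [ 0.92854155  0.45524879 -3.55311514] 0.9700607842893447
[  5.29703729 -20.50138523  -1.11295185]
```

View pics/m7.png

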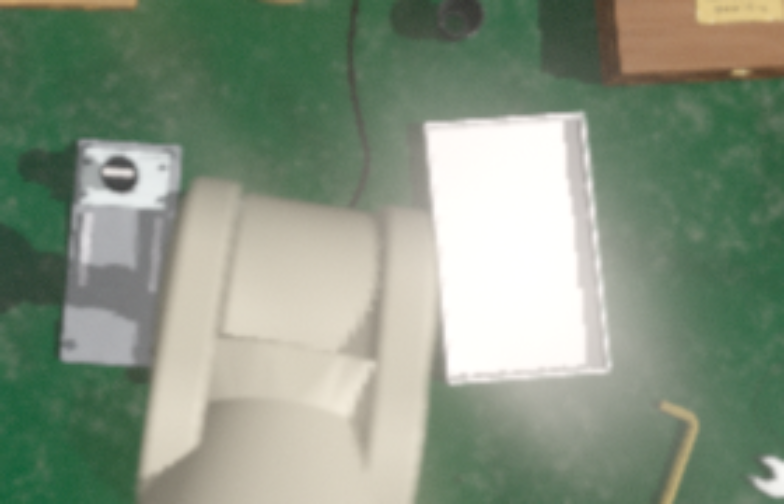

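The line on the parked knob at (118,173) lies crosswise and the fixture is empty. On to the tray: about +5.3, -20.5 cm and +0.07 rad.

Emit:
step_arm(targets="0.7 -2.5 0 0 0 0.02;1.4 -5.5 0 0 0 0.04;2.2 -8.5 0 0 0 0.06;3 -11.5 0 0 0 0.07;3.8 -14.5 0 0 0 0.07;4.6 -17.5 0 0 0 0.07;5.2 -19.8 0 0 0 0.07;5.3 -20.5 0 0 0 0.07;5.3 -20.5 0 0 0 0.07;5.3 -20.5 0 0 0 0.07")

```text
t: 15.85
position: [0.5411, -0.1925, 0.1111]
orientation: [[-0.996, -0.085, 0.005], [-0.085, 0.996, -0.001], [-0.005, -0.001, -1.0]]
contact_force: [-0.1, 0.4, -3.9]
finger_gap: 0.0129
```

Run:
```python
from h import *
s=observe();o=s["orientation"];print(s["t"],s["position"],s["contact_force"],np.degrees(np.arctan2(o[1,1],o[0,1]))-90,o[:,2])
a=read_camera("wrist")[:,:,::-1];b=read_camera("side")[:,:,::-1][130:260,250:420]
b=cv2.resize(b,None,fx=2.4,fy=2.4);a=cv2.resize(a,(392,294))
o=np.zeros((312,800,3),np.uint8);o[:294,:392]=a;o[:312,392:800]=b;cv2.imwrite("pics/m8.png",o)
```

```text
15.85 [ 0.54107407 -0.19252924  0.11112588] [-0.12075044  0.44088658 -3.94711202] 4.879234623143745 [ 4.93203724e-03 -9.09814633e-04 -9.99987424e-01]
```

View pics/m8.png

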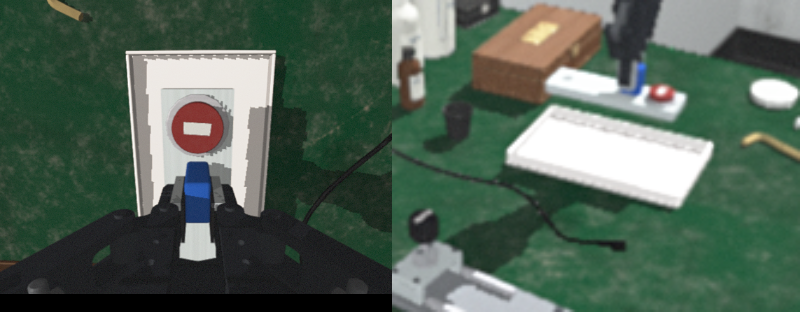

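The carrier is centred over the tray and aligned with it. Lowering, slowly near the floor.

Emit:
step_arm(targets="0 0.2 -1.5 0 0 0;0 0.2 -3 0 0 0;0 0.2 -4.5 0 0 0;0 0.2 -5.7 0 0 0;0 0.2 -6.5 0 0 0;0 0.2 -7 0 0 0;0 0.2 -7.2 0 0 0;0 0.2 -7.3 0 0 0;0 0.2 -7.3 0 0 0")

```text
t: 16.85
position: [0.5414, -0.1903, 0.0386]
orientation: [[-0.996, -0.086, 0.006], [-0.086, 0.996, -0.002], [-0.006, -0.002, -1.0]]
contact_force: [1.2, -0.3, -4.2]
finger_gap: 0.0127
```

Emit:
step_arm(targets="0 0 -0.1 0 0 0;0 0 -0.2 0 0 0;0 0 -0.25 0 0 0;0 0 -0.3 0 0 0;0 0 -0.3 0 0 0")

```text
t: 17.35
position: [0.5414, -0.1903, 0.0355]
orientation: [[-0.996, -0.086, 0.006], [-0.086, 0.996, -0.001], [-0.006, -0.002, -1.0]]
contact_force: [0.2, 0.6, -3.2]
finger_gap: 0.0128
```

Emit:
step_arm(targets="0 0 -0.05 0 0 0;0 0 -0.05 0 0 0;0 0 -0.1 0 0 0;0 0 -0.1 0 0 0;0 0 -0.1 0 0 0")

```text
t: 17.85
position: [0.5414, -0.1903, 0.0346]
orientation: [[-0.996, -0.086, 0.006], [-0.086, 0.996, -0.001], [-0.006, -0.002, -1.0]]
contact_force: [0.2, -0.3, -4.0]
finger_gap: 0.013
```

Emit:
step_arm(targets="0 0 -0.05 0 0 0;0 0 -0.05 0 0 0;0 0 -0.1 0 0 0;0 0 -0.1 0 0 0;0 0 -0.1 0 0 0")

```text
t: 18.35
position: [0.5415, -0.1903, 0.0344]
orientation: [[-0.996, -0.086, 0.006], [-0.086, 0.996, -0.002], [-0.006, -0.002, -1.0]]
contact_force: [-2.7, 0.2, 5.2]
finger_gap: 0.0128
```

The force rose from -4 N to +5 N, so it is on the floor. Releasing.

Emit:
step_arm(targets="0 0 0 0 0 0;0 0 0 0 0 0;0 0 0 0 0 0;0 0 0 0 0 0;0 0 0 0 0 0;0 0 0 0 0 0;0 0 0 0 0 0", hand=-0.3)

```text
t: 19.05
position: [0.5415, -0.1904, 0.0343]
orientation: [[-0.996, -0.086, 0.006], [-0.086, 0.996, -0.002], [-0.006, -0.002, -1.0]]
contact_force: [-0.1, 0.7, -0.5]
finger_gap: 0.0554
```

Emit:
step_arm(targets="0 0 1 0 0 0;0 0 2.5 0 0 0;0 0 4.5 0 0 0;0 0 7 0 0 0;0 0 10 0 0 0;-1 0 12 0 0 0;-3 0 14 0 0 0;-5 0 14 0 0 0;-8 0 14 0 0 0;-9 0 14 0 0 0")

```text
t: 20.05
position: [0.4494, -0.1899, 0.1751]
orientation: [[-0.996, -0.085, 0.006], [-0.085, 0.996, -0.002], [-0.005, -0.002, -1.0]]
contact_force: [0.2, -0.5, 0.1]
finger_gap: 0.0554
```

Run:
```python
from h import *
s=observe();print(s["t"],s["position"],s["contact_force"])
a=read_camera("wrist")[:,:,::-1];b=read_camera("side")[:,:,::-1]
a=cv2.resize(a,(400,300));b=cv2.resize(b[130:310,180:420],(400,300));
c=cv2.resize(read_camera("top")[150:330,100:460,::-1],(580,290))
o=np.zeros((590,800,3),np.uint8);o[:300,:400]=a;o[:300,400:800]=b;o[300:,:580]=c;cv2.imwrite("pics/m9.png",o)
```

```text
20.05 [ 0.44936368 -0.18985772  0.17514782] [ 0.152615   -0.54328339  0.10841811]
```

View pics/m9.png

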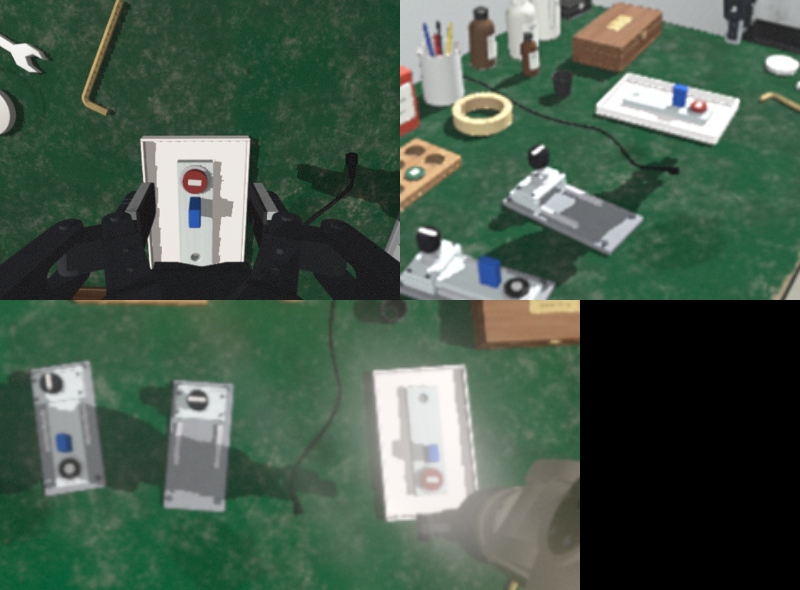

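The carrier lies flat and upright inside the tray, at about (670,105) in the side panel and (425,440) in the top panel. The red fixture's knob is parked and turned crosswise at (197,400), and the black fixture is untouched. The robot is clear of everything, so I'm handing the job in.

```bash
python3 -c "
from rig import robot,observe
print(robot.close_job(),observe()['t'])"
```

```text
the job is handed in; nothing more can be done
the job is handed in; nothing more can be done
```

The job is done and handed in at about 20 s on the robot's clock, well inside the 64 s limit.

- **Plunger:** I lifted the red fixture's knob about 16 mm, turned it 90° and lowered it. It stayed parked up after I let go.
- **Carrier:** I slid it about 72 mm out by the blue fin, then lifted it and set it down in the middle of the tray. I released it at about 5 N of floor contact.
- **Last checks:** The final pictures show the carrier flat and right way up inside the tray. The red knob is up with its line crosswise, and the black-mount fixture is untouched. The gripper was clear, with about 0.5 N of noise on the wrist force.
- **Disagreements:** My camera estimates of the fin position differed by 2–3 mm (about 6 mm along x in the first two rough readings). I gripped the fin about 4 mm off-centre, which did no harm.
- **Failed checks:** none.

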